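Back a tape take-up reel off by one ratchet notch

TASK

The tape reel on the hand winder has been wound one notch too tight: let it back one notch and lock it again. Pushing with the fingers only, tip the pawl's red-ended thumb lever over until the pawl is off the ratchet and lies on its stop, push the star handle back most of a notch (the way the pawl was blocking), then tip the pawl's nose down onto the wheel again and gently push the handle on back until the next tooth comes up against the pawl. Leave the tin, the tape, the pliers and the black knob beside the winder where they are.

Things in the scene. Friction and masses are not known exactly. Their poses are not given: they have to be found in the camera images.
- winder: Heavy fixed hand winder, grey base 180 x 140 mm on rubber feet. Origin on the bench below the axle; x along the level axle, away from the operator, y to the operator's left, z up. Front to back: black six-arm star handle (x = -65 mm), steel ratchet wheel (x = -22 to -12), black upright (x = 0 to 8, 192 mm high at the pawl pivot), blue tape reel (x = 26 to 41, top 207 mm high).
- axle (a point): Point on the axle in the ratchet's plane, winder (-17, 0, 118) mm. The ratchet has 12 saw teeth, tip radius 58 mm, root radius 46 mm. Handle, ratchet and reel turn as one.
- wheel (a joint): Turn of handle, ratchet and reel, rad. Growing = backward: the wheel's top goes to winder +y, toward the pawl pivot; the engaged pawl blocks this. One notch = 0.524. 0 = first tooth against the pawl (starts a little below 0), 0.524 = next tooth against it. A drag brake of 0.15 N m (about 2 N at the knobs) keeps it where it is left.
- pawl (a joint): Swing of the pawl, rad. Growing lifts the nose: about 0 = nose down at a tooth's root, up to 0.3 = riding on a tooth, 1.25 = thrown back on its stop pin. It balances at about 0.74: beyond that it falls back onto its stop by its weight, before that onto the wheel. Steel, 90 g, moves very easily (under 1 N).
- pawl_pivot (a point): Axis of the pawl, fixed, at winder (-17, 66, 178) mm, parallel to the axle. The pawl is a bell crank in the ratchet's plane (x = -23 to -11). Down: its nose arm (66 mm long, 10 mm thick) lies level to winder -y, tip over the wheel's top, its thumb lever stands straight up. Thrown back: nose arm up, leaning 20 to 30 degrees to -y, lever lying to +y.
- lever_end (a point): Centre of the red round end (15 mm across, 24 mm long along the axle) of the pawl's thumb lever, 56 mm from the pivot: straight above it with the pawl down, 15 mm higher than it with the pawl thrown back. Moves with the pawl.
- pawl_nose (a point): Lower corner of the tip of the pawl's nose arm, mid-thickness, 67 mm from the pivot. Moves with the pawl.
- handle_knob (a point): Centre of the black ball (19 mm across) of the star-handle arm next to the top, on its winder -y side; 75 mm from the axle, on a straight steel rod 8 mm thick that runs to the hub (radius 19 mm). The six arms are 60 degrees apart. One notch takes this arm from about 15 degrees before the top to 15 degrees past it. Moves with the wheel.
- solder_tin: Round grey tin, 56 mm across, 28 mm high, standing left of the winder; origin at the centre of its underside. To be left alone.
- masking_tape: Roll of beige tape lying flat, 69 mm across, 24 mm high, left of the winder; origin at the centre of its underside. To be left alone.
- flat_pliers: Blue-handled pliers lying flat, 155 mm long, 78 mm wide, 12 mm high, in front of the winder; origin at the centre of its underside. To be left alone.
- knob_part: Black plastic knob standing on end, 29 mm across, 32 mm high, left of the winder; origin at the centre of its underside. To be left alone.
There are look-alikes about, which are no part of the job. Several things have the shape of the winder; the one meant has the colours described above.

How it is judged:
By the outcome, as a careful person would: the job done as asked, in the order asked, and still so for the second after the job is handed in, with the robot touching nothing.
It also fails if it takes over 58 s, if anything falls off the work surface, if the arm or the gripper's body presses on something with over 40 N, if the wrist force passes 120 N, or if a joint passes its speed limit or range.

ROBOT

A 6-joint arm with a two-finger parallel gripper is mounted at the origin on the work surface; the furniture and walls round the work are solid. World frame = base frame: x ahead of the robot, y to its left, z up, the work surface at z = 0. Lengths are in m, angles in rad, forces in N, time in s.
With the tool pointing down it reaches from about 0.35 to 0.775 m from the base axis. Payload 7.3 kg.
Tool frame: the origin (TCP) lies midway between the tips of the shut fingers; the grasp point (between the pads) lies bot.tcp_to_grasp behind it (bot.tcp_to_grasp is the distance from the TCP to the grasp point, in m); z points along the fingers, y is the line along which they close (so a half turn about z gives the same grasp; the last joint's range is limited). The gripper opens to 92 mm and grips with 3 to 60 N. Pads are 19 mm wide; open, the fingers measure 130 mm over their backs; the gripper's body (75 mm by 190 mm) begins 47 mm behind the grasp point.
Start: joints at [1.136, 0.342, 1.524, -0, 1.275, -0.146], TCP at [0.15, 0.503, 0.227] pointing down, gripper open.
Joint ranges: [-2.53, 2.53], [-0.77, 2.02], [0.04, 2.7], [-1, 4.14], [0.28, 2.66], [-3.11, 3.11]. Speed limits (rad/s): [2.57, 2.57, 3.14, 3.14, 3.14, 3.14].

INTERFACE

Orientations are given as a unit quaternion [x, y, z, w].
In Python, from station import readout, optics, workorder, bot gives the robot as it stands.
- The arm moves only by the shell command python3 -m creep 'ROWS' [FORCE]. ROWS is a JSON object of lists of equal length, an entry for each row: "hand": the closure, from -1 (fully open) to 1 (shut); "xyz": the shift along the tool's x, y, z in units of 0.12 m (1.0 is 0.12 m), a list of three; "yaw": the turn about the tool's z in units of 120 degrees (1.0 is 120 degrees). A call has 1 to 8 rows; each row shifts and turns the commanded pose from where the row before left it, along the tool's axes as they then stand; what a row does not reach is not made up. A row lasts 1/12 s, in which the tool goes at most 41.7 mm and 7.16 degrees, less where a joint would pass 70% of its speed; a pose out of reach is approached as far as the arm can. A call with a number of a shift or a turn outside -1 to 1 is refused whole. A call with a gripper value outside its range is refused whole. The fingers move at their own pace and stop on an object; FORCE is the grip in N (left out, the last holds). Time passes only in rows, so rows that do not move let the fingers close. It gives the time, the measured TCP pose, the force, the opening and the grip force at its end, in the units of the state.
- readout.sense(): the state, without advancing time (a new reading comes with each control period).
- optics.snapshot(name): name is "scene" or "top"; returns the picture (400x640x3 uint8, red, green, blue); there is no depth.
- optics.camera_params(name): a dict with "fx", "fy", "cx", "cy" (pixels), "R" (3x3) and "t" (3): a world point X has camera coordinates R X + t. Camera axes: x right, y down, z forward; pixel columns grow to the right and rows downward; lengths in m; the calibration is good to about 2 mm. A picture is of the moment at which its call begins. camera_params takes no time and is no camera call.
- workorder.finish_job(): hands the job in; it is judged then, once.
Trained networks look in the newest picture that a camera, given by its name, has taken for a name from the list of things; names that differ only in an ending like _2 or _b are one class to them, and where a whole thing is asked for, a point or a joint stands for the part that bears it (a point fixed in the world has none). Each returns a list of dicts, best first, with "confidence" (0 to 1); they miss things now and then, are a little off and sometimes report something else, mostly with a low value. They report only what shows in the picture. A call takes as long as a camera call. They do not tell look-alikes from the thing itself.
- optics.look_for(camera, name): "bbox" ([left, top, right, bottom] in pixels, round what is visible of it).
- optics.trace(camera, name): "region" (400x640 bool, what is visible of it) and "bbox" ([left, top, right, bottom] in pixels, round what is visible of it).
The state is a dict: "time": time; "joint_positions": joint angles; "qd": joint speeds; "tau": joint torques, N m; "position": TCP position; "ee_rot": TCP orientation; "ft_force": force on the tool from outside, world axes, zero at the start; "ft_torque": the same for the moment, N m; "gripper_width": opening from 0.0 (shut) to 1.0 (fully open); "finger_force": force on a finger pad.
Only numpy, scipy, OpenCV 4.12 (cv2) and the standard library are available. Lean on these libraries where they do the work, as an engineer would, in place of code of your own. Each camera call takes 0.05 s, during which the arm holds its last target. There are 200 camera calls.

## Working session

There is one attempt and no reset: what is moved stays moved. The work goes in short steps, Python scripts to look and compute and a shell command to move; the robot and the scene stay as the last step left them, time stands still between calls to the robot, and variables do not carry over. Pictures are saved under pics/ and viewed, at most 10 in all, crops included, and the job is handed in when it is done.

```bash
ls; mkdir -p pics; python3 - <<'E'
from station import readout, optics, workorder, bot
import cv2
print(readout.sense()); print(bot.tcp_to_grasp)
for c in("scene","top"):
    im=optics.snapshot(c); cv2.imwrite(f"pics/{c}0.png",im[:,:,::-1])
    p=optics.camera_params(c); print(c,p)
    for n in("winder","lever_end","pawl_nose","handle_knob","pawl"):
        print(n,[(round(d["confidence"],2),[int(v) for v in d["bbox"]]) for d in optics.look_for(c,n)])
E
```

```text
pics
{'time': 0.0, 'joint_positions': array([ 1.13602140e+00,  3.42739417e-01,  1.52499122e+00, -9.58492704e-06,
        1.27535306e+00, -1.46001488e-01]), 'qd': array([ 0.00063265,  0.00054162, -0.00084357, -0.00129117,  0.00089536,
        0.00255834]), 'tau': array([-2.66016259e-04, -4.31237733e+01, -2.44220299e+01,  7.19393953e-02,
        5.58361982e-02, -1.01184066e-04]), 'position': array([0.14932757, 0.50291734, 0.22604528]), 'ee_rot': array([ 1.43884135e-01,  9.89594260e-01, -7.15624027e-04, -2.09069870e-04]), 'ft_force': array([0.58033969, 0.22308351, 0.0093682 ]), 'ft_torque': array([ 0.00450494,  0.04594306, -0.05420919]), 'finger_force': 0.0, 'gripper_width': 0.9971241451653552}
0.0188
scene {'fx': 468.2698955981555, 'fy': 468.2698955981555, 'cx': 318.8275368044774, 'cy': 207.3403339478106, 'R': array([[-0.90449171, -0.42602433,  0.0199506 ],
       [-0.3078168 ,  0.61971713, -0.72194148],
       [ 0.2952009 , -0.65913121, -0.69166645]]), 't': array([0.48398335, 0.14072028, 1.48305223])}
winder [(0.89, [248, 208, 328, 302]), (0.36, [259, 303, 283, 323])]
lever_end [(0.64, [251, 209, 326, 302]), (0.46, [267, 232, 291, 250])]
pawl_nose [(0.7, [269, 230, 290, 252])]
handle_knob [(0.7, [254, 215, 323, 277])]
pawl [(0.78, [267, 231, 292, 251])]
top {'fx': 468.5710247938824, 'fy': 468.5710247938824, 'cx': 320.65042222514205, 'cy': 198.35855911934655, 'R': array([[ 0.0072824 , -0.99990797, -0.01144627],
       [-0.98877881, -0.00549242, -0.14928593],
       [ 0.14920933,  0.01240499, -0.98872782]]), 't': array([0.17737025, 0.49233148, 1.66481733])}
winder [(0.8, [246, 175, 310, 223])]
lever_end []
pawl_nose []
handle_knob [(0.92, [255, 178, 304, 218]), (0.52, [225, 161, 246, 185])]
pawl [(0.49, [252, 190, 278, 200])]
```

```bash
python3 - <<'E'
import cv2,numpy as np
a=cv2.imread("pics/scene0.png");b=cv2.imread("pics/top0.png")
cv2.imwrite("pics/both.png",np.vstack([cv2.resize(a[190:330,200:400],(800,560))])) 
cv2.imwrite("pics/topc.png",cv2.resize(b[120:260,200:400],(800,560),interpolation=cv2.INTER_CUBIC))
E
```

```text
(no output)
```

View pics/scene0.png

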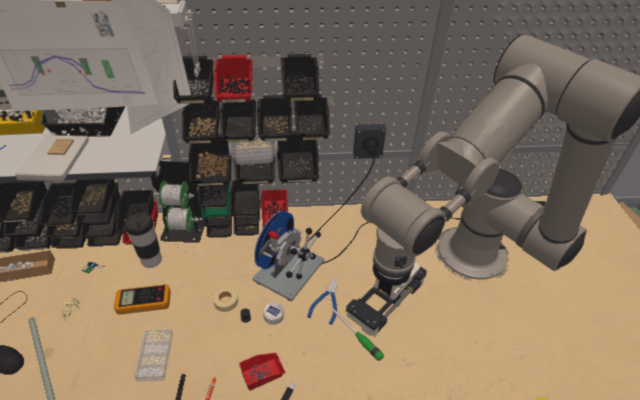

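View pics/both.png

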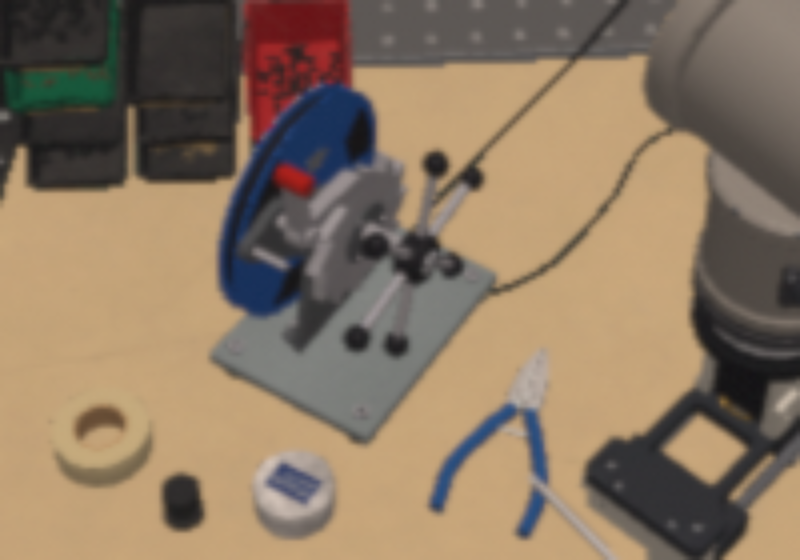

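View pics/topc.png

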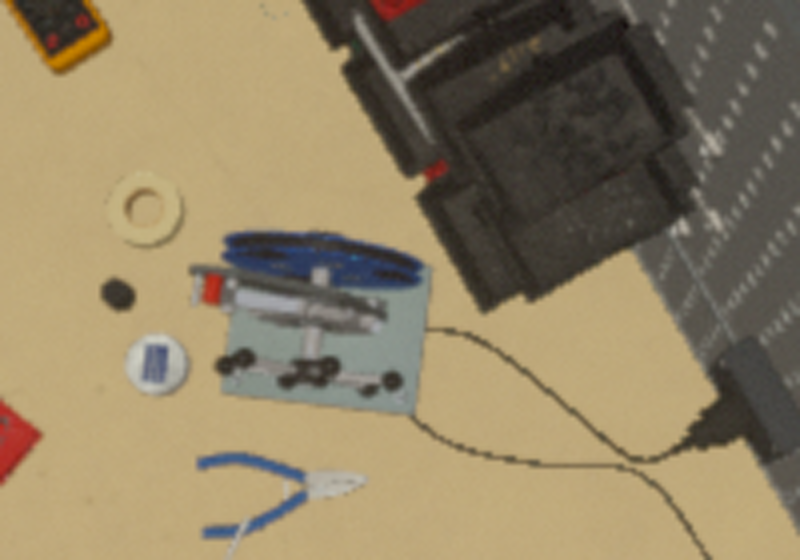

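The scene view shows the winder with its red lever end at about (273,234), handle knobs around (290–320, 230–277), pliers, tin, knob and tape in front and to the left. In the top view the red end is at about (253,192). The winder's +x points roughly along world +x. Next I fit its pose.

```bash
cat > h.py <<'E'
from station import readout, optics, workorder, bot
import numpy as np, cv2
from scipy.optimize import least_squares
C={c:optics.camera_params(c) for c in("scene","top")}
def proj(c,X):
    p=C[c];Y=np.atleast_2d(X)@p["R"].T+p["t"]
    return np.c_[p["fx"]*Y[:,0]/Y[:,2]+p["cx"],p["fy"]*Y[:,1]/Y[:,2]+p["cy"]]
def W(pose,P):
    x,y,th=pose;c,s=np.cos(th),np.sin(th);P=np.atleast_2d(P)
    return np.c_[x+c*P[:,0]-s*P[:,1],y+s*P[:,0]+c*P[:,1],P[:,2]]
def knobs(w):
    a=np.radians(-15)+w+np.arange(6)*np.pi/3
    return np.c_[-.065+0*a,.075*np.sin(a),.118+.075*np.cos(a)]
def lever(p): return np.array([-.017,.066+.056*np.sin(p),.178+.056*np.cos(p)])
def nose(p): return np.array([-.017,.066-.0665*np.cos(p),.178+.0665*np.sin(p)])
def red(im,box):
    l,t,r,b=box;s=im[t:b,l:r].astype(int)
    m=(s[...,0]>120)&(s[...,1]<80)&(s[...,2]<80);v,u=np.nonzero(m)
    return (u.mean()+l,v.mean()+t,len(u)) if len(u) else None
E
cat > fit.py <<'E'
from h import *
f=lambda P,o:np.array(P,float)/4+o-.375
ks=f([(435,163),(472,178),(375,245),(452,263),(357,338),(397,345)],(200,190))
kt=f([(225,365),(245,358),(290,380),(328,367),(370,390),(393,380)],(200,120))
a=cv2.imread("pics/scene0.png")[:,:,::-1];b=cv2.imread("pics/top0.png")[:,:,::-1]
rs=red(a,(262,225,285,245));rt=red(b,(240,182,262,202));print(rs,rt)
def res(q):
    K=W(q[:3],knobs(q[3]));L=W(q[:3],lever(q[4]))
    r=[]
    for c,k,rr in(("scene",ks,rs),("top",kt,rt)):
        p=proj(c,K);D=np.linalg.norm(p[:,None]-k[None],axis=2)
        from scipy.optimize import linear_sum_assignment
        i,j=linear_sum_assignment(D**2)
        r+=list((p[i]-k[j]).ravel()*(1 if c=="scene" else .6))+list(2*(proj(c,L)[0]-rr[:2]))
    return np.array(r+[(q[3]+.02)*20,(q[4]-.05)*10])
best=None
for x in(.25,.35,.45):
  for y in(.35,.45,.55):
    for th in(-.3,-.1,.1):
      s=least_squares(res,[x,y,th,-.02,.05],diff_step=1e-5)
      if best is None or s.cost<best.cost:best=s
print(best.x,best.cost);print(np.round(best.fun,1))
np.save("pose.npy",best.x[:3])
for n,P in(("lever",lever(best.x[4])),("nose",nose(best.x[4])),("knob",knobs(best.x[3])[0]),("axle",[-.017,0,.118])):print(n,W(best.x[:3],P)[0].round(4))
E
python3 fit.py
```

```text
(np.float64(272.81081081081084), np.float64(234.1081081081081), 37) (np.float64(252.80645161290323), np.float64(191.48387096774195), 31)
[ 0.49289297  0.32444958 -0.10888537 -0.07638377  0.08768567] 1.8303936996842274
[ 0.2  0.3  0.3  0.5  0.2  0.2  0.2 -0.6  0.1  0.1 -0.  -0.3  0.2  0.2
  0.1 -0.2 -0.4 -0.1  0.  -0.1 -0.3 -0.2 -0.2 -0.6 -0.3  0.   0.1 -0.5
 -1.1  0.4]
lever [0.4837 0.3968 0.2338]
nose [0.476  0.3261 0.1838]
knob [0.4256 0.3068 0.1888]
axle [0.476  0.3263 0.118 ]
```

```bash
cat > tw.py <<'E'
from h import *
from scipy.spatial.transform import Rotation as Ro
s=readout.sense();q=np.load("pose.npy");p=s["position"];c,n=np.cos(q[2]),np.sin(q[2]);d=p-[q[0],q[1],0]
ty=Ro.from_quat(s["ee_rot"]).as_matrix()[:,1]
f=s["ft_force"]
print("t",round(s["time"],2),"winder mm",np.round([1e3*(c*d[0]+n*d[1]),1e3*(-n*d[0]+c*d[1]),1e3*p[2]],1),"yaw err deg",round(np.degrees(np.arctan2(ty[1],ty[0])-q[2])-90,2),"F",np.round([c*f[0]+n*f[1],-n*f[0]+c*f[1],f[2]],1),"w",round(s["gripper_width"],2))
E
python3 -m creep '{"hand":[1,1,1,1,1,1,1,1],"xyz":[[0,0,-0.15],[0,0,-0.15],[-0.3,-0.1,0],[-0.3,-0.1,0],[-0.3,-0.1,0],[-0.3,-0.1,0],[-0.3,-0.1,0],[-0.3,-0.1,0]],"yaw":[-0.043,-0.043,0,0,0,0,0,0]}' 10; python3 tw.py
```

```text
time: 1.27
position: [0.3579, 0.4073, 0.2629]
ee_rot: [0.054, 0.999, 0.0, 0.0]
ft_force: [0.2, 0.2, -0.0]
gripper_width: 0.468
finger_force: 0.0
t 1.27 winder mm [-143.2   67.7  262.9] yaw err deg 0.02 F [ 0.2  0.3 -0. ] w 0.47
```

```bash
python3 -m creep '{"hand":[1,1,1,1,1,1,1,1],"xyz":[[0,-0.29,0],[-0.21,0,0],[-0.21,0,0],[-0.21,0,0],[-0.21,0,0],[-0.21,0,0],[0,0,0],[0,0,0]],"yaw":[0,0,0,0,0,0,0,0]}'; python3 tw.py
```

```text
time: 1.93
position: [0.4786, 0.3595, 0.262]
ee_rot: [0.055, 0.998, -0.0, -0.001]
ft_force: [0.4, -0.1, 0.4]
gripper_width: 0.007
finger_force: 0.0
t 1.93 winder mm [-18.   33.3 262. ] yaw err deg -0.08 F [ 0.4 -0.1  0.4] w 0.01
```

```bash
python3 -m creep '{"hand":[1,1,1,1,1,1],"xyz":[[0,0,0.1],[0,0,0.1],[0,0,0.1],[0,0,0.1],[0,0,0],[0,0,0]],"yaw":[0,0,0,0,0,0]}'; python3 tw.py; python3 - <<'E'
from h import *
ims=[]
for c,(x,y) in(("scene",(230,195)),("top",(230,160))):
    ims.append(cv2.resize(optics.snapshot(c)[y:y+100,x:x+80,::-1],(400,500),interpolation=cv2.INTER_CUBIC))
cv2.imwrite("pics/a.png",np.hstack(ims))
E
```

```text
time: 2.43
position: [0.4768, 0.3602, 0.2148]
ee_rot: [0.054, 0.999, -0.0, -0.001]
ft_force: [-0.4, -1.0, 0.3]
gripper_width: 0.004
finger_force: 0.0
t 2.43 winder mm [-19.9  33.8 214.8] yaw err deg 0.06 F [-0.3 -1.   0.3] w 0.0
```

View pics/a.png

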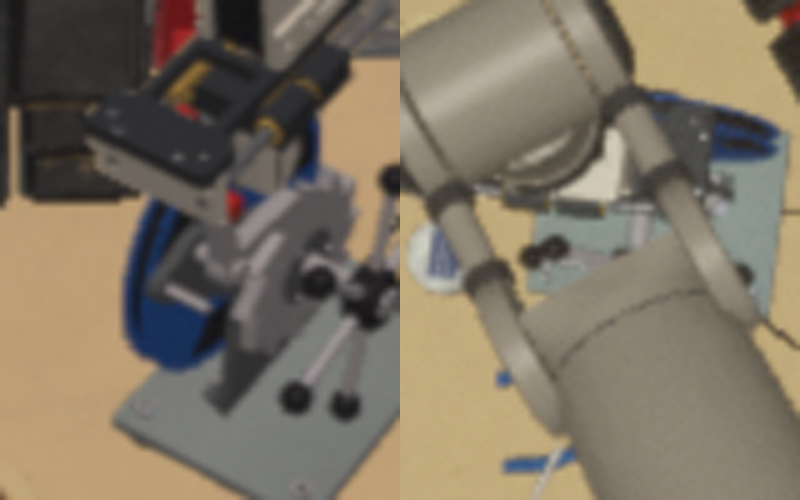

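The finger sits just beside the red end, which shows at crop (235,205), partly hidden under the gripper body. The wheel is undisturbed, so I push to +y.

```bash
python3 -m creep '{"hand":[1,1,1,1,1,1,1,1],"xyz":[[0,0.06,0],[0,0.06,0],[0,0.06,0],[0,0.06,0],[0,0.06,0],[0,0.06,0],[0,0.06,0],[0,0.06,0]],"yaw":[0,0,0,0,0,0,0,0]}'; python3 tw.py;python3 -m creep '{"hand":[1,1,1,1],"xyz":[[0,0.03,0],[0,0.02,0],[0,0,0],[0,0,0]],"yaw":[0,0,0,0]}'; python3 tw.py
```

```text
time: 3.2
position: [0.4842, 0.4181, 0.2147]
ee_rot: [0.054, 0.999, 0.0, -0.0]
ft_force: [0.5, 0.0, 0.4]
gripper_width: 0.003
finger_force: 0.0
t 3.2 winder mm [-18.8  92.2 214.7] yaw err deg 0.02 F [0.5 0.1 0.4] w 0.0
time: 3.53
position: [0.4848, 0.4232, 0.2147]
ee_rot: [0.054, 0.999, -0.0, -0.0]
ft_force: [-0.2, 0.0, 0.5]
gripper_width: 0.004
finger_force: 0.0
t 3.53 winder mm [-18.8  97.2 214.7] yaw err deg 0.01 F [-0.2  0.   0.5] w 0.0
```

```bash
python3 -m creep '{"hand":[1,1,1,1,1,1,1,1],"xyz":[[0,0,-0.2],[0,0,-0.2],[0.25,-0.1,0],[0.25,-0.2,0],[0,-0.32,0],[0,-0.32,0],[0,-0.32,0],[0,0,0]],"yaw":[0,0,0,0,0,0,0,0]}'; python3 tw.py; python3 - <<'E'
from h import *
ims=[]
for c,(x,y) in(("scene",(230,195)),("top",(230,160))):
    im=optics.snapshot(c); print(c,red(im,(240,180,290,260)))
    ims.append(cv2.resize(im[y:y+100,x:x+80,::-1],(400,500),interpolation=cv2.INTER_CUBIC))
    print([proj(c,W(np.load("pose.npy"),lever(p)))[0].round(1) for p in(.09,1.1,1.25)])
cv2.imwrite("pics/b.png",np.hstack(ims))
E
```

```text
time: 4.2
position: [0.4075, 0.2742, 0.2632]
ee_rot: [0.056, 0.998, -0.001, -0.0]
ft_force: [0.6, 1.1, 0.1]
gripper_width: 0.007
finger_force: 0.0
t 4.2 winder mm [-79.4 -59.2 263.2] yaw err deg -0.17 F [0.5 1.1 0.1] w 0.01
scene (np.float64(270.59670781893004), np.float64(214.05349794238683), 243)
[array([272.9, 234.2]), array([263.2, 253.2]), array([262.7, 256. ])]
top (np.float64(242.10526315789474), np.float64(191.42105263157896), 19)
[array([252.8, 191.2]), array([240.8, 191.2]), array([240.2, 191.5])]
```

View pics/b.png

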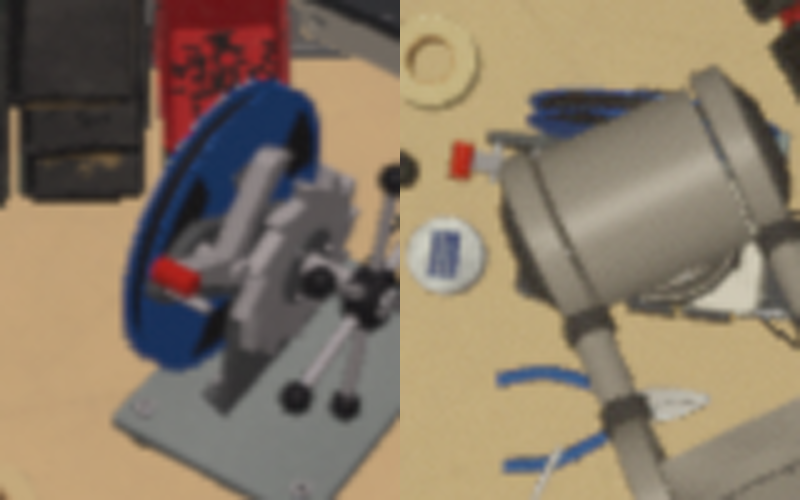

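The pawl is thrown back: the nose arm points up and the red end lies to +y at about (265,250) in the scene view. Next I lower beside the handle knob.

```bash
python3 - <<'E'
from h import *
q=np.load("pose.npy")
rs=red(optics.snapshot("scene"),(255,240,285,262));rt=red(optics.snapshot("top"),(232,182,262,202));print(rs,rt)
f=lambda p:np.r_[proj("scene",W(q,lever(p[0])))[0]-rs[:2],proj("top",W(q,lever(p[0])))[0]-rt[:2]]
s=least_squares(f,[1.2]);print(s.x,s.fun)
E
python3 -m creep '{"hand":[1,1,1,1,1,1,1,1],"xyz":[[-0.07,-0.04,0],[0,0,0.15],[0,0,0.15],[0,0,0.15],[0,0,0.15],[0,0,0.07],[0,0,0],[0,0,0]],"yaw":[0,0,0,0,0,0,0,0]}'; python3 tw.py
```

```text
(np.float64(264.6666666666667), np.float64(249.5897435897436), 39) (np.float64(242.10526315789474), np.float64(191.42105263157896), 19)
[0.90981613] [-0.33420135 -0.13210656 -0.10289692 -0.47795625]
time: 5.07
position: [0.417, 0.2741, 0.1823]
ee_rot: [0.054, 0.999, -0.0, -0.0]
ft_force: [0.4, 0.9, 0.5]
gripper_width: 0.002
finger_force: 0.0
t 5.07 winder mm [-70.  -58.3 182.3] yaw err deg 0.05 F [0.3 1.  0.5] w 0.0
```

```bash
cat > pw.py <<'E'
from h import *
q=np.load("pose.npy")
im=optics.snapshot("scene")
m=((im[...,0]>120)&(im[...,1]<80)&(im[...,2]<80)).astype(np.uint8)
m[:225]=0;m[262:]=0;m[:,:250]=0;m[:,290:]=0
v,u=np.nonzero(m);rs=np.array([u.mean(),v.mean()]) if len(u) else None
print(len(u),rs)
if rs is not None:
    s=least_squares(lambda p:proj("scene",W(q,lever(p[0])))[0]-rs,[.8]);print("pawl",s.x,s.fun)
cv2.imwrite("pics/last.png",cv2.resize(im[195:295,230:350,::-1],(720,600),interpolation=cv2.INTER_CUBIC))
E
python3 pw.py
```

```text
39 [264.66666667 249.58974359]
pawl [0.9105347] [-0.33920653 -0.11768808]
```

View pics/last.png

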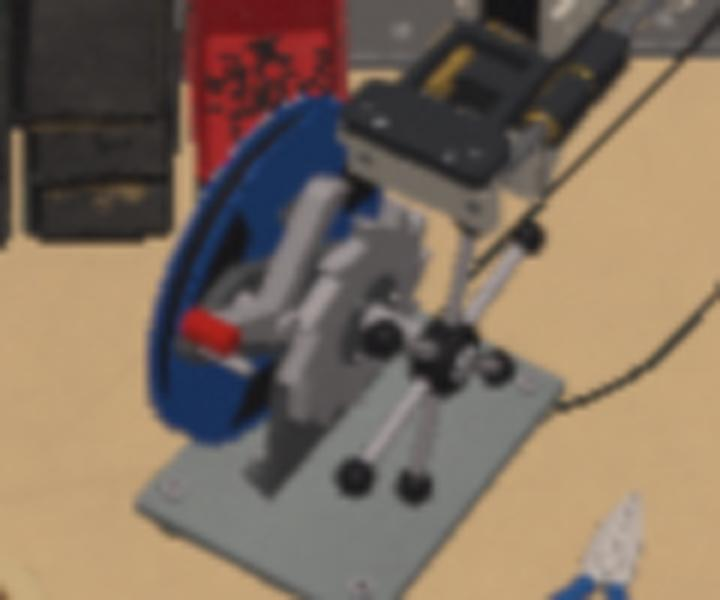

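```bash
python3 - <<'E'
from h import *
q=np.load("pose.npy")
im=cv2.imread("pics/last.png")
for p,c in((.75,(0,255,255)),(.95,(0,255,0)),(1.25,(255,0,255))):
    piv=[-.017,.066,.178]; e=np.array([0,-np.cos(p),np.sin(p)]);n=np.array([0,np.sin(p),np.cos(p)])
    P=np.array([lever(p),piv,piv+.066*e,piv+.066*e+.01*n])
    uv=(proj("scene",W(q,P))-[230,195]+.5)*6;cv2.polylines(im,[uv.astype(int)],False,c,1)
for P in ([-.017,0,.118],):
    a=np.linspace(0,6.28,60);uv=(proj("scene",W(q,np.c_[0*a-.022,.058*np.sin(a),.118+.058*np.cos(a)]))-[230,195]+.5)*6
    cv2.polylines(im,[uv.astype(int)],True,(255,255,0),1)
a=np.linspace(0,6.28,60);uv=(proj("scene",W(q,np.c_[0*a+.041,.089*np.sin(a),.118+.089*np.cos(a)]))-[230,195]+.5)*6
cv2.polylines(im,[uv.astype(int)],True,(255,255,0),1)
cv2.imwrite("pics/ov.png",im)
E
```

```text
(no output)
```

View pics/ov.png

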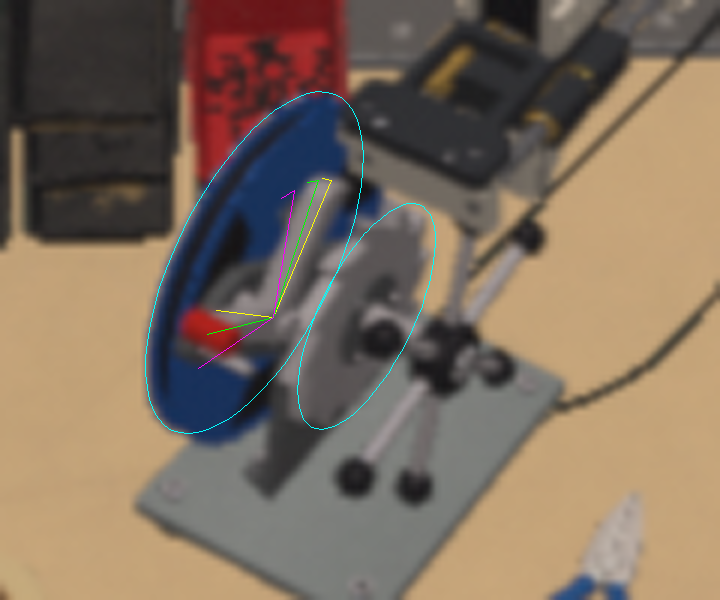

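The overlay suggests the pawl is at about 0.95 rather than 1.25, which could be a pose bias of a few mm. I check by pressing down gently on the red end with the fingertips.

```bash
python3 -m creep '{"hand":[1,1,1,1,1,1,1,1],"xyz":[[0,0,-0.3],[0,0,-0.37],[0,0.3,0],[0,0.3,0],[-0.1,0.29,0],[-0.11,0.29,0],[-0.11,0.29,0],[-0.11,0,0]],"yaw":[0,0,0,0,0,0,0,0]}' >/dev/null; python3 tw.py;  python3 -m creep '{"hand":[1,1,1,1,1,1],"xyz":[[0,0,0],[0,0,0.1],[0,0,0.1],[0,0,0.08],[0,0,0.02],[0,0,0]],"yaw":[0,0,0,0,0,0]}' >/dev/null; python3 tw.py
```

```text
t 5.78 winder mm [-19.4 123.3 260. ] yaw err deg 0.27 F [-0.5 -1.1  0.3] w 0.0
t 6.28 winder mm [-19.1 117.2 224. ] yaw err deg -0.0 F [-0.3 -0.  -0. ] w 0.01
```

```bash
for i in 1; do python3 -m creep '{"hand":[1,1,1],"xyz":[[0,0,0.04],[0,0,0.04],[0,0,0]],"yaw":[0,0,0]}' >/dev/null; python3 tw.py;python3 pw.py; python3 -m creep '{"hand":[1,1,1],"xyz":[[0,0,0.02],[0,0,0.02],[0,0,0]],"yaw":[0,0,0]}' >/dev/null; python3 tw.py;python3 pw.py; done
```

```text
t 6.53 winder mm [-18.4 119.9 215.6] yaw err deg 0.04 F [0.8 4.7 4. ] w 0.0
1 [268. 251.]
pawl [0.92291599] [-3.75786693 -1.27971893]
t 6.83 winder mm [-18.4 121.9 212.4] yaw err deg 0.08 F [-0.4 10.8  7.3] w 0.01
2 [267.5 252. ]
pawl [0.98070957] [-3.63295152 -1.12737955]
```

```bash
python3 -m creep '{"hand":[1,1,1,1,1,1],"xyz":[[0,0,-0.2],[0,-0.3,0],[0,-0.02,0],[0,0,0.12],[0,0,0.11],[0,0,0]],"yaw":[0,0,0,0,0,0]}' >/dev/null; python3 tw.py; python3 pw.py;  python3 -m creep '{"hand":[1,1,1,1],"xyz":[[0,0.04,0],[0,0.04,0],[0,0.04,0],[0,0,0]],"yaw":[0,0,0,0]}' >/dev/null; python3 tw.py; python3 pw.py
```

```text
t 7.38 winder mm [-19.7  78.2 203.5] yaw err deg -0.02 F [-0.3 -1.1 -0.6] w 0.0
37 [262.78378378 257.24324324]
pawl [1.31903757] [-0.29329527 -0.03246467]
t 7.77 winder mm [-18.8  95.1 206.5] yaw err deg 0.06 F [0.1 0.2 0.4] w 0.0
34 [263.20588235 257.38235294]
pawl [1.32449829] [-0.72562043 -0.07759006]
```

The pawl is now at 1.32, so it hadn't been fully over before. Next I go back to the handle and confirm that the pawl stays put.

```bash
python3 -m creep '{"hand":[1,1,1,1,1,1,1,1],"xyz":[[0,0,-0.28],[0,0,-0.28],[0.21,-0.1,0],[0.22,-0.28,0],[0,-0.3,0],[0,-0.3,0],[0,-0.32,0],[0,0,0]],"yaw":[0,0,0,0,0,0,0,0]}' >/dev/null; python3 tw.py; python3 pw.py
```

```text
t 8.48 winder mm [-70.2 -66.3 273.8] yaw err deg -0.14 F [0.6 0.9 0.4] w 0.01
39 [262.79487179 257.23076923]
pawl [1.31824327] [-0.30286332 -0.03368881]
```

```bash
python3 -m creep '{"hand":[1,1,1,1,1,1],"xyz":[[0,0,0.2],[0,0,0.2],[0,0,0.2],[0,0,0.13],[0,0,0],[0,0,0]],"yaw":[0,0,0,0,0,0]}' >/dev/null; python3 tw.py; python3 pw.py
```

```text
t 9.03 winder mm [-69.7 -60.8 185.5] yaw err deg 0.05 F [ 0.4 -0.3  1. ] w 0.01
39 [262.74358974 257.20512821]
pawl [1.31709084] [-0.24936133 -0.02793446]
```

```bash
cat > wh.py <<'E'
from h import *
q=np.load("pose.npy");g=cv2.resize(cv2.cvtColor(optics.snapshot("scene"),cv2.COLOR_RGB2GRAY),None,fx=4,fy=4,interpolation=cv2.INTER_CUBIC)
g=cv2.GaussianBlur(g.astype(np.float32),(0,0),5)
ws=np.arange(-.2,.75,.005);S=[]
for w in ws:
    uv=(proj("scene",W(q,knobs(w)[2:5]))+.5)*4-.5
    S.append(cv2.remap(g,uv[:,0].astype(np.float32)[None],uv[:,1].astype(np.float32)[None],1)[0])
S=np.array(S);print("wheel",round(ws[S.mean(1).argmin()],3),[round(ws[S[:,i].argmin()],3) for i in range(3)],S.mean(1).min().round(0))
E
python3 wh.py
python3 -m creep '{"hand":[1,1,1,1,1,1],"xyz":[[0,0.04,0.06],[0,0.04,0],[0,0.04,0],[0,0.04,0],[0,0.04,0],[0,0,0]],"yaw":[0,0,0,0,0,0]}' >/dev/null; python3 tw.py; python3 wh.py
```

```text
wheel -0.115 [np.float64(-0.075), np.float64(-0.13), np.float64(-0.115)] 49.0
t 9.63 winder mm [-69.4 -36.4 179. ] yaw err deg 0.05 F [-0.8 -0.6  0. ] w 0.01
wheel 0.11 [np.float64(0.14), np.float64(0.09), np.float64(0.135)] 52.0
```

```bash
python3 -m creep '{"hand":[1,1,1,1,1,1],"xyz":[[0,0.03,0],[0,0.03,0],[0,0.03,0],[0,0.03,0],[0,0.02,0],[0,0,0]],"yaw":[0,0,0,0,0,0]}' >/dev/null; python3 tw.py; python3 wh.py
```

```text
t 10.18 winder mm [-69.7 -20.  178.3] yaw err deg 0.03 F [-0.6 -0.3  0.2] w 0.01
wheel 0.345 [np.float64(0.345), np.float64(0.32), np.float64(0.365)] 53.0
```

```bash
python3 -m creep '{"hand":[1,1,1,1,1,1,1,1],"xyz":[[0,0.025,0],[0,0,0],[0,-0.1,0],[0,-0.1,0],[0,0,-0.25],[0,0,-0.25],[0,0,-0.25],[0,0,0]],"yaw":[0,0,0,0,0,0,0,0]}' >/dev/null; python3 tw.py; python3 wh.py; python3 -m creep '{"hand":[1,1,1,1,1,1,1,1],"xyz":[[0,0.3,0],[0,0.3,0],[0,0.3,0],[0,0.32,0],[-0.22,0,0],[-0.22,0,0],[0,0,0],[0,0,0]],"yaw":[0,0,0,0,0,0,0,0]}' >/dev/null; python3 tw.py; python3 pw.py
```

```text
t 10.9 winder mm [-67.6 -41.5 274.3] yaw err deg -0.03 F [ 1.1 -0.5  0.7] w 0.0
wheel 0.375 [np.float64(0.36), np.float64(0.35), np.float64(0.395)] 53.0
t 11.62 winder mm [-16.2 103.5 266.1] yaw err deg -0.09 F [ 0.1 -0.2  1. ] w 0.01
37 [262.86486486 257.27027027]
pawl [1.32008789] [-0.3763736  -0.04138897]
```

```bash
python3 -m creep '{"hand":[1,1,1,1,1,1,1,1],"xyz":[[0,0,0.15],[0,0,0.15],[0,0,0.13],[0,0,0],[0,-0.05,0],[0,-0.05,0],[0,-0.05,0],[0,-0.05,0]],"yaw":[0,0,0,0,0,0,0,0]}' >/dev/null; python3 tw.py; python3 -m creep '{"hand":[1,1,1,1,1,1,1,1],"xyz":[[0,-0.05,0],[0,-0.05,0],[0,-0.05,0],[0,-0.05,0],[0,-0.05,0],[0,-0.05,0],[0,-0.05,0],[0,-0.05,0]],"yaw":[0,0,0,0,0,0,0,0]}' >/dev/null; python3 tw.py; python3 pw.py; python3 wh.py
```

```text
t 12.33 winder mm [-16.7  80.2 218.2] yaw err deg 0.0 F [ 0.5 -0.3 -0.4] w 0.0
t 13.0 winder mm [-16.9  32.1 216.8] yaw err deg 0.01 F [-0.6  1.  -0.4] w 0.0
36 [265.19444444 247.27777778]
pawl [0.80091054] [-0.03804859 -0.01534009]
wheel 0.375 [np.float64(0.36), np.float64(0.35), np.float64(0.395)] 52.0
```

```bash
python3 pw.py
```

```text
37 [265.48648649 246.72972973]
pawl [0.77257087] [-0.09515163 -0.03974049]
```

View pics/last.png

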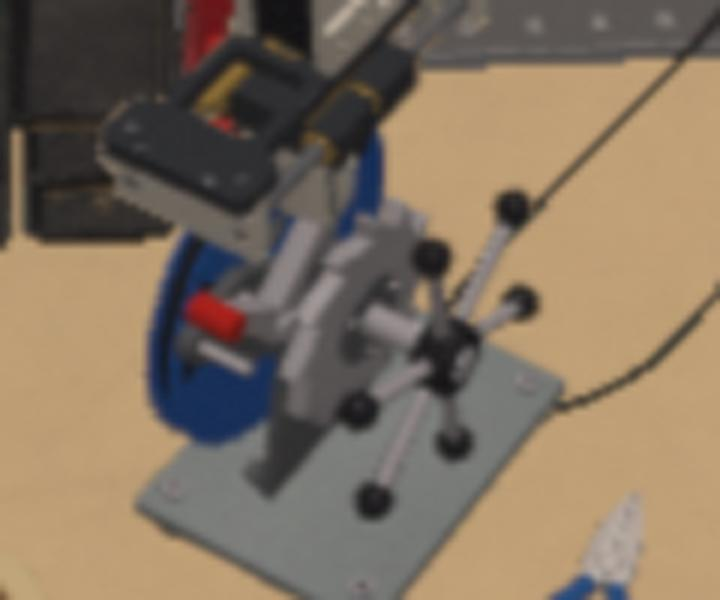

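The pawl is at about 0.78, with the nose arm still leaning on the finger. I push on further to -y.

```bash
python3 -m creep '{"hand":[1,1,1,1,1,1],"xyz":[[0,-0.05,0],[0,-0.05,0],[0,-0.05,0],[0,-0.05,0],[0,0,0],[0,0,0]],"yaw":[0,0,0,0,0,0]}' >/dev/null; python3 tw.py; python3 pw.py
```

```text
t 13.65 winder mm [-16.8   8.4 217. ] yaw err deg -0.03 F [ 0.3  0.7 -0.2] w 0.01
37 [266.94594595 243.10810811]
pawl [0.59578943] [0.08432446 0.04297553]
```

```bash
python3 -m creep '{"hand":[1,1,1,1,1,1,1],"xyz":[[0,-0.05,0],[0,-0.05,0],[0,-0.05,0],[0,-0.05,0],[0,0,0],[0,0,0],[0,0,0]],"yaw":[0,0,0,0,0,0,0]}' >/dev/null; python3 tw.py; python3 pw.py; python3 wh.py
```

```text
t 14.28 winder mm [-16.8 -15.2 216.9] yaw err deg -0.0 F [-1.1 -0.5  0.3] w 0.01
35 [272.62857143 234.51428571]
pawl [0.11033381] [0.009895   0.00823624]
wheel 0.375 [np.float64(0.36), np.float64(0.35), np.float64(0.395)] 53.0
```

The pawl is down at about 0.11 and the wheel is unchanged. I go back to the handle for the final push.

```bash
python3 -m creep '{"hand":[1,1,1,1,1,1,1,1],"xyz":[[0,0,-0.2],[0,0,-0.2],[0.22,-0.1,0],[0.22,-0.08,0],[0,0,0],[0,0,0.2],[0,0,0.2],[0,0,0.15]],"yaw":[0,0,0,0,0,0,0,0]}' >/dev/null; python3 tw.py;  python3 -m creep '{"hand":[1,1,1,1],"xyz":[[0,0,0.1],[0,0,0],[0,0,0],[0,0,0]],"yaw":[0,0,0,0]}' >/dev/null; python3 tw.py; python3 wh.py; python3 pw.py
```

```text
t 15.05 winder mm [-69.9 -36.7 197.5] yaw err deg 0.04 F [-0.4 -0.2  0.3] w 0.0
t 15.38 winder mm [-69.1 -36.3 187.7] yaw err deg 0.02 F [ 0.4 -0.4  0.2] w 0.0
wheel 0.375 [np.float64(0.36), np.float64(0.35), np.float64(0.395)] 53.0
35 [272.62857143 234.51428571]
pawl [0.11033381] [0.009895   0.00823624]
```

```bash
python3 -m creep '{"hand":[1,1,1,1,1],"xyz":[[0,0.05,0.02],[0,0.05,0],[0,0.05,0],[0,0,0],[0,0,0]],"yaw":[0,0,0,0,0]}' >/dev/null; python3 tw.py; python3 -m creep '{"hand":[1,1,1,1],"xyz":[[0,0.015,0],[0,0.015,0],[0,0,0],[0,0,0]],"yaw":[0,0,0,0]}' >/dev/null; python3 tw.py; python3 wh.py; python3 pw.py;
```

```text
t 15.9 winder mm [-69.8 -18.3 184.4] yaw err deg 0.06 F [ 0.9  0.  -0.7] w 0.0
t 16.23 winder mm [-69.7 -15.3 184.4] yaw err deg 0.01 F [-0.4 -0.7  0.2] w 0.01
wheel 0.38 [np.float64(0.365), np.float64(0.35), np.float64(0.405)] 53.0
35 [272.62857143 234.51428571]
pawl [0.11033381] [0.009895   0.00823624]
```

```bash
for i in 1; do python3 -m creep '{"hand":[1,1,1,1],"xyz":[[0,0.015,0],[0,0.015,0],[0,0,0],[0,0,0]],"yaw":[0,0,0,0]}' >/dev/null; python3 tw.py; python3 wh.py; python3 pw.py;python3 -m creep '{"hand":[1,1,1],"xyz":[[0,0.012,0],[0,0,0],[0,0,0]],"yaw":[0,0,0]}' >/dev/null; python3 tw.py; python3 wh.py; python3 pw.py; done
```

```text
t 16.67 winder mm [-69.7 -11.6 184.4] yaw err deg 0.02 F [-0.1 -1.   0. ] w 0.0
wheel 0.43 [np.float64(0.415), np.float64(0.4), np.float64(0.455)] 53.0
37 [272.97297297 234.05405405]
pawl [0.08084865] [0.0357337  0.03071534]
t 17.02 winder mm [-69.7 -10.1 184.4] yaw err deg 0.02 F [-0.1 -1.5  0.1] w 0.0
wheel 0.44 [np.float64(0.435), np.float64(0.415), np.float64(0.465)] 52.0
35 [273.25714286 234.        ]
pawl [0.06904481] [-0.09985578 -0.08696244]
```

```bash
for i in 1; do python3 -m creep '{"hand":[1,1,1],"xyz":[[0,0.012,0],[0,0,0],[0,0,0]],"yaw":[0,0,0]}' >/dev/null; python3 tw.py; python3 wh.py; python3 -m creep '{"hand":[1,1,1],"xyz":[[0,0.012,0],[0,0,0],[0,0,0]],"yaw":[0,0,0]}' >/dev/null; python3 tw.py; python3 wh.py; python3 pw.py; done
```

```text
t 17.37 winder mm [-69.7  -8.7 184.4] yaw err deg 0.02 F [-0.7 -2.3  0. ] w 0.01
wheel 0.465 [np.float64(0.445), np.float64(0.44), np.float64(0.485)] 52.0
t 17.67 winder mm [-69.7  -7.2 184.4] yaw err deg 0.02 F [-0.7 -1.  -0.4] w 0.01
wheel 0.475 [np.float64(0.465), np.float64(0.45), np.float64(0.5)] 52.0
34 [273.08823529 233.82352941]
pawl [0.06789316] [0.0835577  0.07286222]
```

```bash
for i in 1; do python3 -m creep '{"hand":[1,1,1],"xyz":[[0,0.012,0],[0,0,0],[0,0,0]],"yaw":[0,0,0]}' >/dev/null; python3 tw.py; python3 wh.py; python3 -m creep '{"hand":[1,1,1],"xyz":[[0,0.012,0],[0,0,0],[0,0,0]],"yaw":[0,0,0]}' >/dev/null; python3 tw.py; python3 wh.py; python3 pw.py; done
```

```text
t 18.02 winder mm [-69.7  -5.8 184.4] yaw err deg 0.02 F [ 0.4 -1.3  0.1] w 0.0
wheel 0.5 [np.float64(0.485), np.float64(0.47), np.float64(0.515)] 52.0
t 18.32 winder mm [-69.7  -4.3 184.4] yaw err deg 0.02 F [-0.2 -1.  -0.5] w 0.01
wheel 0.515 [np.float64(0.485), np.float64(0.49), np.float64(0.535)] 52.0
31 [272.58064516 233.67741935]
pawl [0.079325] [0.44722987 0.38506863]
```

```bash
for i in 1; do python3 -m creep '{"hand":[1,1,1],"xyz":[[0,0.01,0],[0,0,0],[0,0,0]],"yaw":[0,0,0]}' >/dev/null; python3 tw.py; python3 wh.py; python3 pw.py; done
```

```text
t 18.67 winder mm [-69.7  -3.2 184.4] yaw err deg 0.02 F [ 0.1 -2.  -0.2] w 0.0
wheel 0.525 [np.float64(0.49), np.float64(0.5), np.float64(0.54)] 52.0
30 [272.5        233.56666667]
pawl [0.07773326] [0.5479035  0.47258012]
```

View pics/last.png

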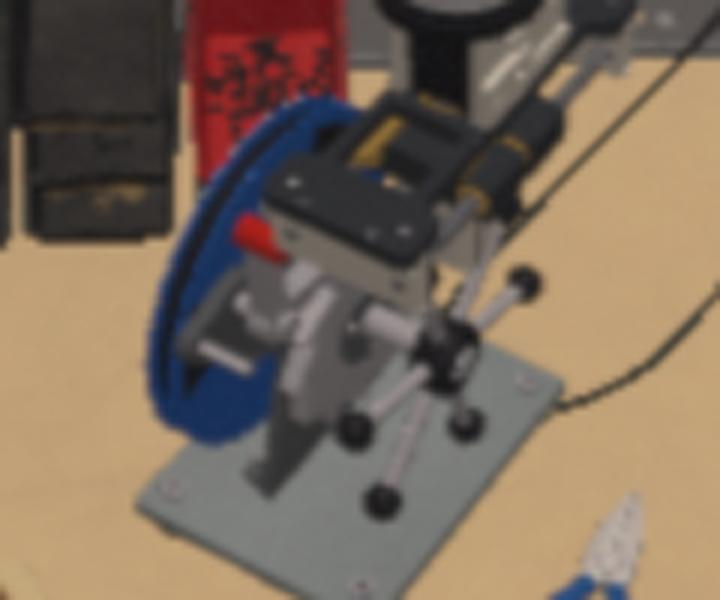

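The pawl is down and the body partly covers the red end, at crop (262,238). The wheel is near 0.52, so I continue in small steps until the force rises.

```bash
python3 -m creep '{"hand":[1,1,1],"xyz":[[0,0.01,0],[0,0,0],[0,0,0]],"yaw":[0,0,0]}' >/dev/null; python3 tw.py; python3 wh.py;  python3 -m creep '{"hand":[1,1,1],"xyz":[[0,0.01,0],[0,0,0],[0,0,0]],"yaw":[0,0,0]}' >/dev/null; python3 tw.py; python3 wh.py
```

```text
t 19.02 winder mm [-69.7  -2.5 184.3] yaw err deg 0.01 F [ 0.9 -5.6  0.6] w 0.01
wheel 0.525 [np.float64(0.51), np.float64(0.505), np.float64(0.545)] 51.0
t 19.32 winder mm [-69.7  -2.1 184.2] yaw err deg 0.0 F [ 0.4 -8.5  0.7] w 0.01
wheel 0.535 [np.float64(0.51), np.float64(0.51), np.float64(0.55)] 51.0
```

The force climbs to 8.5 N with the wheel stationary, so the tooth is against the pawl. I withdraw and check.

```bash
python3 -m creep '{"hand":[1,1,1,1,1,1,1,1],"xyz":[[0,-0.02,0],[0,-0.08,0],[0,-0.08,0],[0,0,-0.2],[0,0,-0.3],[0.2,0,-0.3],[0.3,0,0],[0.3,0,0]],"yaw":[0,0,0,0,0,0,0,0]}' >/dev/null; python3 -m creep '{"hand":[1,1,1,1,1,1],"xyz":[[0.3,0,0],[0.3,0,0],[0,0,0],[0,0,0],[0,0,0],[0,0,0]],"yaw":[0,0,0,0,0,0]}' >/dev/null; python3 tw.py; python3 wh.py; python3 pw.py
```

```text
t 20.53 winder mm [-235.9  -22.5  279.1] yaw err deg -0.04 F [ 0.4 -0.5  0.3] w 0.01
wheel 0.525 [np.float64(0.5), np.float64(0.5), np.float64(0.54)] 51.0
36 [273.11111111 233.75      ]
pawl [0.06422866] [0.10684977 0.09355482]
```

View pics/last.png

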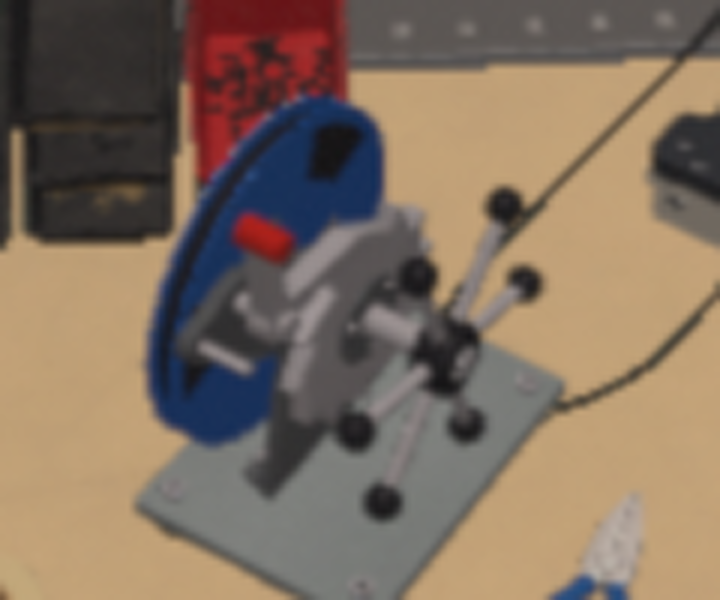

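The pawl is down, with the red end at crop (263,237), and the wheel reads 0.525 with the tooth against the pawl. The robot is clear of everything, so I hand the job in.

```bash
python3 -c "
from station import workorder;print(workorder.finish_job())"
```

```text
the job is handed in; nothing more can be done
None
```

The reel is let back one notch (wheel at about 0.52 rad), the pawl is down with the next tooth against it, the arm never went near the tin, tape, pliers or black knob, and the job was handed in at about 20.5 s.

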